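# Rack the composite syringes in shade order

### The arm

A 6-joint arm with a two-finger parallel gripper is mounted at the origin on a cart in front of the work surface, level with it; the furniture and walls round the work are solid. World frame = base frame: x ahead of the robot, y to its left, z up, the work surface at z = 0. Lengths are in mm, angles in degrees, forces in N, time in s.
With the tool pointing down it reaches from about 250 to 850 mm from the base axis. Payload 12.5 kg.
Tool frame: the origin (TCP) lies midway between the tips of the shut fingers; the grasp point (between the pads) lies 19 mm behind it (r.grasp_offset is the distance from the TCP to the grasp point, in mm); z points along the fingers, y is the line along which they close (so a half turn about z gives the same grasp; the last joint's range is limited). The gripper opens to 93 mm and grips with 3 to 60 N. Pads are 15 mm wide; open, the fingers measure 128 mm over their backs; the gripper's body (75 mm by 188 mm) begins 65 mm behind the grasp point.
Start: joints at [67.861, 20.094, 94.641, -0, 65.266, -4.847], TCP at [163.45, 525.137, 218.633] pointing down, gripper open.
Joint ranges: [-157.81, 157.81], [-45, 120.19], [0.68, 151.7], [-89.99, 269.99], [4.06, 180], [-164.3, 164.3]. Speed limits (degrees/s): [127.2, 127.2, 159.86, 180, 180, 180].

### API

Orientations are given as [roll, pitch, yaw] about the fixed x, y, z axes, in that order (R = Rz(yaw) Ry(pitch) Rx(roll)).
In Python, from workcell import status, imaging, r gives the robot as it stands.
- The arm moves only by the shell command python3 -m pendant 'ROWS'. ROWS is JSON, a list of rows, each an object of numbers: "tx", "ty", "tz": the shift along the tool's x, y, z in units of 7.5 cm (1.0 is 7.5 cm); "yaw": the turn about the tool's z in units of 2 rad (1.0 is 2 rad); "hand": the gripper's target within -1 to 1 (shut at 1, half-way at 0, fully open at -1). A call has exactly 5 rows; each row shifts and turns the commanded pose from where the row before left it, along the tool's axes as they then stand; what a row does not reach is not made up. A row lasts 1/10 s, in which the tool goes at most 50 mm and 8.59 degrees, less where a joint would pass 70% of its speed; a pose out of reach is approached as far as the arm can. A call with a number of a shift or a turn outside -1 to 1 is refused whole. A call with a gripper value outside its range is refused whole. The fingers move at their own pace and stop on an object; the grip force is fixed at half the most. Time passes only in rows, so rows that do not move let the fingers close, or fill a call up. It gives the time, the measured TCP pose, the force, the opening and the grip force at its end, in the units of the state.
- status.observe(): the state, without advancing time (a new reading comes with each control period).
- imaging.read_camera(name): name is "scene" or "top"; returns a dict with "img" (480x640x3 uint8, red, green, blue), "depth" (480x640 float32, mm along the optical axis (not along the pixel's ray), 0 where there is no reading), "fovy" (degrees; the focal length in pixels is half the picture's height over the tangent of half this angle, whatever the lens; pixels are square), "cx", "cy" (the principal point, pixels), "pose" (4x4, takes a point from camera to world coordinates). Camera axes: x right, y down, z forward; pixel columns grow to the right and rows downward; lengths in mm; the calibration is good to about 2 mm. A picture is of the moment at which its call begins.
- r.job_done(): hands the job in; it is judged then, once.
Trained networks look in a picture, given as the dict that the camera call returned (one of the last four; its "shot" number tells which), for a name from the list of things; names that differ only in an ending like _2 or _b are one class to them, and where a whole thing is asked for, a point or a joint stands for the part that bears it (a point fixed in the world has none). Each returns a list of dicts, best first, with "score" (0 to 1); they miss things now and then, are a little off and sometimes report something else, mostly with a low value. They report only what shows in the picture. A call takes as long as a camera call.
- imaging.search_frame(picture, name): "uv" ([column, row] in pixels, amid what is visible of it).
- imaging.mark_of(picture, name): "uv" ([column, row] in pixels: a listed point, or the origin of a listed thing).
The state is a dict: "t": time; "joint_pos": joint angles; "qd": joint speeds; "joint_efforts": joint torques, N m; "eef_pos": TCP position; "orientation": TCP orientation; "force": force on the tool from outside, world axes, zero at the start; "torque": the same for the moment, N m; "width": opening from 0.0 (shut) to 1.0 (fully open); "finger_force": force on a finger pad.
Only numpy, scipy, OpenCV 4.12 (cv2) and the standard library are available. Lean on these libraries where they do the work, as an engineer would, in place of code of your own. Each camera call takes 0.05 s, during which the arm holds its last target. There are 200 camera calls.

### The job

Put the four composite syringes back into the organiser in shade order: the lightest in the cradle at the end with the white bar, then darker step by step, the darkest at the end with the dark brown bar. Lay each one down into its own cradle with the nose cap pointing away from you, its barrel fully down in both notches between finger flange and shade ring. Leave the pink mixing dish standing where it is.

Things in the scene. Friction and masses are not known exactly. Their poses are not given: they have to be found in the camera images.
- syringe_white: Composite syringe, 138 mm long, about 30 g; label round the barrel and ring at the nose are white (the lightest), the rest orange and clear as on all four. Origin: underside at mid-length, 10 mm below the axis; x towards the nose cap, z up. At the start it lies on the worktop, x pointing away from the robot within 0.35 rad. Barrel (grip here) 11.6 mm across, from x = -27 to 44 mm; balances near x = 5 mm.
- syringe_ivory: Composite syringe, 138 mm long, about 30 g; label round the barrel and ring at the nose are ivory yellow (second lightest), the rest orange and clear as on all four. Origin: underside at mid-length, 10 mm below the axis; x towards the nose cap, z up. At the start it lies on the worktop, x pointing away from the robot within 0.35 rad. Finger flange 24 mm wide, 19 mm high, at x = -29 to -27 mm.
- syringe_tan: Composite syringe, 138 mm long, about 30 g; label round the barrel and ring at the nose are tan brown (second darkest), the rest orange and clear as on all four. Origin: underside at mid-length, 10 mm below the axis; x towards the nose cap, z up. At the start it lies on the worktop, x pointing away from the robot within 0.35 rad. Shade ring 20 mm across at x = 44 to 50 mm; cap to x = 69 mm.
- syringe_brown: Composite syringe, 138 mm long, about 30 g; label round the barrel and ring at the nose are dark brown (the darkest), the rest orange and clear as on all four. Origin: underside at mid-length, 10 mm below the axis; x towards the nose cap, z up. At the start it lies on the worktop, x pointing away from the robot within 0.35 rad. Thumb disc 17 mm across at x = -69 to -64 mm.
- cradle_1: Cradle of the organiser (fixed blue-grey rack), leftmost (largest y): two ribs with V notches. Origin: where a seated syringe's origin lies, 20 mm above the worktop, 10 mm below the seated axis; x as a seated syringe's, nose away from the robot; z up. All cradles: ribs at x = -18 to -13 and 22 to 36 mm; flange and ring hang outside them, with 8 mm of play lengthwise.
- cradle_2: Cradle of the organiser (fixed blue-grey rack), second from the left: two ribs with V notches. Origin: where a seated syringe's origin lies, 20 mm above the worktop, 10 mm below the seated axis; x as a seated syringe's, nose away from the robot; z up. All cradles: between the ribs (x = -13 to 22 mm) fingers have room down to the base plate, 25 mm below the seated axis.
- cradle_3: Cradle of the organiser (fixed blue-grey rack), third from the left: two ribs with V notches. Origin: where a seated syringe's origin lies, 20 mm above the worktop, 10 mm below the seated axis; x as a seated syringe's, nose away from the robot; z up. All cradles: notches are 25 mm wide at the top, 9 mm above the seated axis, and narrow to the barrel.
- cradle_4: Cradle of the organiser (fixed blue-grey rack), rightmost (smallest y): two ribs with V notches. Origin: where a seated syringe's origin lies, 20 mm above the worktop, 10 mm below the seated axis; x as a seated syringe's, nose away from the robot; z up. All cradles stand 50 mm apart in the row: 38 mm is free between one seated barrel and the next.
- endcap_pale: White bar, 105 x 16 x 12 mm, clipped to the pale end of the organiser; the other end carries a like bar in dark brown. Either may be at the left. Origin: centre of its underside, on the worktop; its long side lies along the syringes' direction. 33 mm from the axis of the nearest cradle.
- dish_pink: Pink mixing dish, 39 mm across and 25 mm high, standing loose beyond the syringes. Origin: centre of its underside. Not to be moved.

How it is judged (in metres and radians):
At the end, for the whole second after the job is handed in: Counted from the end with the white bar, the cradles hold the white, ivory, tan and dark brown syringe: each origin within 10 mm lengthwise, 8 mm sideways and 4 mm in height of its cradle's origin, in line with it to 0.12 rad, nose away from the robot, released and at rest (((horizontal distance between endcap_pale and cradle_1 below 0.055 m and (x of syringe_white in the frame of cradle_1 between -0.01 and 0.01 m and y of syringe_white in the frame of cradle_1 between -0.008 and 0.008 m and z of syringe_white in the frame of cradle_1 between -0.004 and 0.004 m and angle between the x axis of syringe_white and the x axis of cradle_1, either way round below 0.12 rad) and (x of syringe_ivory in the frame of cradle_2 between -0.01 and 0.01 m and y of syringe_ivory in the frame of cradle_2 between -0.008 and 0.008 m and z of syringe_ivory in the frame of cradle_2 between -0.004 and 0.004 m and angle between the x axis of syringe_ivory and the x axis of cradle_2, either way round below 0.12 rad) and (x of syringe_tan in the frame of cradle_3 between -0.01 and 0.01 m and y of syringe_tan in the frame of cradle_3 between -0.008 and 0.008 m and z of syringe_tan in the frame of cradle_3 between -0.004 and 0.004 m and angle between the x axis of syringe_tan and the x axis of cradle_3, either way round below 0.12 rad) and (x of syringe_brown in the frame of cradle_4 between -0.01 and 0.01 m and y of syringe_brown in the frame of cradle_4 between -0.008 and 0.008 m and z of syringe_brown in the frame of cradle_4 between -0.004 and 0.004 m and angle between the x axis of syringe_brown and the x axis of cradle_4, either way round below 0.12 rad) and y of endcap_pale in the frame of syringe_white above 0.01 m and y of endcap_pale in the frame of syringe_ivory above 0.01 m and y of endcap_pale in the frame of syringe_tan above 0.01 m and y of endcap_pale in the frame of syringe_brown above 0.01 m) or (horizontal distance between endcap_pale and cradle_4 below 0.055 m and (x of syringe_brown in the frame of cradle_1 between -0.01 and 0.01 m and y of syringe_brown in the frame of cradle_1 between -0.008 and 0.008 m and z of syringe_brown in the frame of cradle_1 between -0.004 and 0.004 m and angle between the x axis of syringe_brown and the x axis of cradle_1, either way round below 0.12 rad) and (x of syringe_tan in the frame of cradle_2 between -0.01 and 0.01 m and y of syringe_tan in the frame of cradle_2 between -0.008 and 0.008 m and z of syringe_tan in the frame of cradle_2 between -0.004 and 0.004 m and angle between the x axis of syringe_tan and the x axis of cradle_2, either way round below 0.12 rad) and (x of syringe_ivory in the frame of cradle_3 between -0.01 and 0.01 m and y of syringe_ivory in the frame of cradle_3 between -0.008 and 0.008 m and z of syringe_ivory in the frame of cradle_3 between -0.004 and 0.004 m and angle between the x axis of syringe_ivory and the x axis of cradle_3, either way round below 0.12 rad) and (x of syringe_white in the frame of cradle_4 between -0.01 and 0.01 m and y of syringe_white in the frame of cradle_4 between -0.008 and 0.008 m and z of syringe_white in the frame of cradle_4 between -0.004 and 0.004 m and angle between the x axis of syringe_white and the x axis of cradle_4, either way round below 0.12 rad) and y of endcap_pale in the frame of syringe_brown below -0.01 m and y of endcap_pale in the frame of syringe_tan below -0.01 m and y of endcap_pale in the frame of syringe_ivory below -0.01 m and y of endcap_pale in the frame of syringe_white below -0.01 m)) and linear speed of each of syringe_white, syringe_ivory, syringe_tan, syringe_brown below 0.02 m/s); the robot touches nothing.
It fails at once if the pink mixing dish is moved by more than 15 mm or tipped over (distance of dish_pink from where it was at the start of the episode above 0.015 m or angle between dish_pink's own z axis and vertical above 0.4 rad).
It also fails if it takes over 96 s, if anything falls off the work surface, if the arm or the gripper's body presses on something with over 40 N, if the wrist force passes 120 N, or if a joint passes its speed limit or range.

## Working session

There is one attempt and no reset: what is moved stays moved. The work goes in short steps, Python scripts to look and compute and a shell command to move; the robot and the scene stay as the last step left them, time stands still between calls to the robot, and variables do not carry over. Pictures are saved under pics/ and viewed, at most 14 in all, crops included, and the job is handed in when it is done.

```bash
mkdir -p pics; ls
cat > h.py <<'E'
import numpy as np, cv2
from workcell import status, imaging, r
def to_world(p,uv,z=None):
    f=240/np.tan(np.radians(p["fovy"]/2)); u,v=uv; T=np.array(p["pose"])
    d=np.array([(u-p["cx"])/f,(v-p["cy"])/f,1.0]); o=T[:3,3]; w=T[:3,:3]@d
    if z is None:
        s=float(p["depth"][int(round(v)),int(round(u))])
    else: s=(z-o[2])/w[2]
    return o+s*w
def save(p,n): cv2.imwrite("pics/"+n,cv2.cvtColor(p["img"],cv2.COLOR_RGB2BGR))
E
python3 - <<'E'
from h import *
print(status.observe())
for c in ("top","scene"):
    p=imaging.read_camera(c); save(p,c+"0.png"); print(c,p["fovy"],p["cx"],p["cy"],np.round(p["pose"],3).tolist())
    for n in ["syringe_white","syringe_ivory","syringe_tan","syringe_brown","cradle_1","endcap_pale","dish_pink"]:
        z=dict(c=20,e=0,d=0,s=0)[n[0]]
        for fn in (imaging.search_frame,imaging.mark_of):
            print(n,fn.__name__,[(np.round(d["uv"]).tolist(),round(d["score"],2),np.round(to_world(p,d["uv"],z)[:2]).tolist()) for d in fn(p,n)[:4]])
E
```

```text
pics
{'t': 0.0, 'joint_pos': array([ 6.78624080e+01,  2.01248748e+01,  9.46767363e+01, -3.87567362e-04,
        6.52636710e+01, -4.84728102e+00]), 'qd': array([-0.0287019 , -0.05125619, -0.00631322, -0.00340686,  0.02027141,
       -0.04753826]), 'joint_efforts': array([-1.10955465e-03, -4.97317171e+01, -2.85252982e+01,  6.98549696e-02,
        2.54792604e-02, -7.92909623e-05]), 'eef_pos': array([163.31848037, 524.84171545, 218.09770187]), 'orientation': array([-1.79934922e+02, -5.16577491e-03,  1.62709848e+02]), 'force': array([-0.09248213, -0.01485849, -0.69917877]), 'torque': array([0.01047578, 0.03869253, 0.01224017]), 'finger_force': 0.0, 'width': 1.0011112890909553}
top 45.90770320641134 313.2871018631434 230.85597037867808 [[0.014, -0.98, 0.197, 344.622], [-0.999, -0.02, -0.026, 109.389], [0.029, -0.197, -0.98, 979.109], [0.0, 0.0, 0.0, 1.0]]
syringe_white call [([375.0, 240.0], 0.98, [527.0, -25.0])]
syringe_white call [([372.0, 246.0], 0.56, [517.0, -20.0])]
syringe_ivory call [([338.0, 271.0], 0.73, [471.0, 39.0])]
syringe_ivory call [([337.0, 278.0], 0.91, [458.0, 41.0])]

[... 1511 characters left out ...]
])]
syringe_brown call [([385.0, 293.0], 0.93, [526.0, -103.0])]
syringe_brown call [([388.0, 294.0], 0.56, [525.0, -108.0]), ([296.0, 291.0], 0.5, [447.0, 46.0])]
cradle_1 call [([204.0, 239.0], 0.95, [482.0, 289.0]), ([183.0, 231.0], 0.79, [485.0, 348.0]), ([226.0, 244.0], 0.73, [490.0, 238.0]), ([248.0, 247.0], 0.63, [503.0, 191.0])]
cradle_1 call [([206.0, 242.0], 0.8, [475.0, 280.0]), ([246.0, 251.0], 0.78, [489.0, 187.0]), ([182.0, 234.0], 0.71, [475.0, 342.0]), ([222.0, 248.0], 0.59, [475.0, 237.0])]
endcap_pale call []
endcap_pale call [([171.0, 241.0], 0.72, [465.0, 366.0])]
dish_pink call [([300.0, 286.0], 0.32, [465.0, 47.0])]
dish_pink call [([356.0, 244.0], 0.73, [644.0, 16.0])]
```

Run:
```python
import cv2
a=cv2.imread("pics/top0.png")[130:330,130:530]; cv2.imwrite("pics/top0c.png",cv2.resize(a,None,fx=2,fy=2,interpolation=cv2.INTER_CUBIC))
```

```text
(no output)
```

View pics/top0c.png

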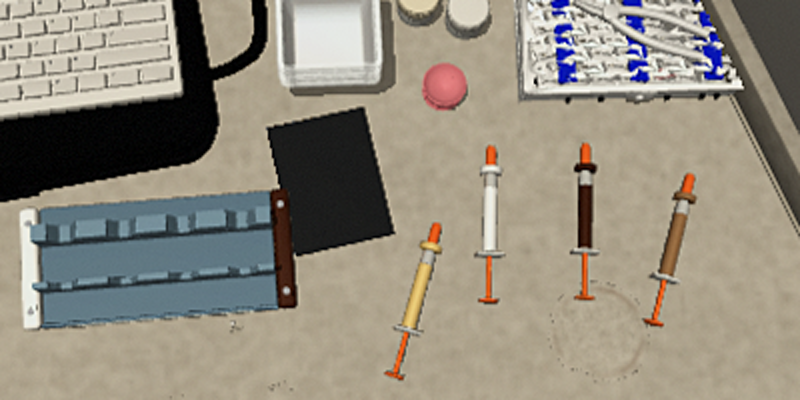

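The crop shows the white bar at the left (crop 30,268) and the brown bar at the right (283,248). The syringes from left to right are ivory, white, brown and tan. The order is therefore white→1, ivory→2, tan→3, brown→4.

```bash
cat > m.py <<'E'
from h import *
def cloud(p):
    f=240/np.tan(np.radians(p["fovy"]/2)); v,u=np.mgrid[:480,:640]; s=p["depth"]
    T=np.array(p["pose"]); c=np.stack([(u-p["cx"])/f*s,(v-p["cy"])/f*s,s],-1)
    return c@T[:3,:3].T+T[:3,3]
def syr(p):
    h=cv2.cvtColor(p["img"],cv2.COLOR_RGB2HSV); m=((h[...,0]<13)&(h[...,1]>170)&(h[...,2]>120)).astype(np.uint8)
    n,l,st,c=cv2.connectedComponentsWithStats(m)
    return [np.stack(np.nonzero(l==i)[::-1],1).astype(float) for i in range(1,n) if st[i,4]>12]
E
python3 - <<'E'
from m import *
for c in ("top","scene"):
    p=imaging.read_camera(c); W=cloud(p)
    b=[x for x in syr(p)]
    ws=[np.array([to_world(p,q,10)[:2] for q in x]) for x in b]
    ws=[w for w in ws if 350<w[:,0].mean()<640 and -260<w[:,1].mean()<120]
    for n,(u0) in {"white":(527,-24),"ivory":(468,42),"tan":(512,-183),"brown":(535,-110)}.items():
        g=np.vstack([w for w in ws if np.hypot(*(w.mean(0)-u0))<85 and abs(w.mean(0)[1]-u0[1])<32])
        vx,vy,x0,y0=cv2.fitLine(g.astype(np.float32),cv2.DIST_HUBER,0,.01,.01).ravel()
        if vx<0:vx,vy=-vx,-vy
        d=(g-[x0,y0])@[vx,vy]; s=(d.max()+d.min())/2
        print(c,n,len(g),"len",round(d.max()-d.min(),1),"yaw",round(np.degrees(np.arctan2(vy,vx)),1),"mid",np.round([x0+s*vx,y0+s*vy],1))
    m=(W[...,2]>30)&(W[...,2]<46)&(W[...,0]>400)&(W[...,0]<560)&(W[...,1]>140)&(W[...,1]<400)&(p["depth"]>0)
    P=W[m]; print(len(P),np.percentile(P[:,2],[5,50,95]).round(1))
    np.save(c+"_rib.npy",P)
    for nm,sel in (("w",p["img"].min(-1)>190),("br",(p["img"][...,0]<110)&(p["img"][...,0].astype(int)-p["img"][...,2]>25))):
        k=sel&(W[...,2]>6)&(W[...,2]<18)&(W[...,0]>380)&(W[...,0]<600)&(W[...,1]>130)&(W[...,1]<400)
        Q=W[k][:,:2].astype(np.float32)
        if len(Q)>20:
            rct=cv2.minAreaRect(Q); print(nm,len(Q),rct)
    # rib histogram in x-ish
    th=np.radians(-0);
E
python3 - <<'E'
import numpy as np
for c in ("top","scene"):
    P=np.load(""+c+"_rib.npy")
    best=None
    for a in np.arange(-15,15.1,.5):
        t=np.radians(a); x=P[:,0]*np.cos(t)+P[:,1]*np.sin(t)
        h,_=np.histogram(x,np.arange(x.min(),x.max()+2,2)); s=(h.astype(float)**2).sum()
        if best is None or s>best[0]: best=(s,a,x)
    s,a,x=best; h,e=np.histogram(x,np.arange(x.min(),x.max()+3,3)); print(c,a,list(zip(e.round().astype(int).tolist(),h.tolist())))
    t=np.radians(a); y=-P[:,0]*np.sin(t)+P[:,1]*np.cos(t)
    h,e=np.histogram(y[P[:,2]>35],np.arange(y.min(),y.max()+4,4)); print(list(zip(e.round().astype(int).tolist(),h.tolist())))
E
```

```text
top white 103 len 137.0 yaw -1.5 mid [523.6 -23.1]
top ivory 105 len 137.3 yaw -15.3 mid [455.2  40.8]
top tan 107 len 137.4 yaw -15.8 mid [ 504.3 -183.1]
top brown 101 len 137.1 yaw -1.4 mid [ 527.2 -106.9]
1258 [31.3 37.8 42.7]
w 371 ((485.4961242675781, 266.7066955566406), (100.40528869628906, 225.01498413085938), 5.137884616851807)
br 443 ((498.7005310058594, 156.08253479003906), (101.69847106933594, 14.666030883789062), 6.071577548980713)
scene white 28 len 14.6 yaw 28.0 mid [453.5 -21.9]
scene ivory 21 len 16.1 yaw 50.3 mid [389.1  58.3]
scene tan 36 len 17.7 yaw 26.2 mid [ 437.3 -164.9]
scene brown 30 len 14.4 yaw 37.1 mid [ 458.3 -105.3]
1106 [30.6 36.6 42.1]
w 104 ((462.8932800292969, 369.400390625), (83.17921447753906, 14.406593322753906), 6.924065589904785)
br 212 ((494.81463623046875, 152.8224334716797), (101.95550537109375, 15.40072250366211), 6.5995025634765625)
top 5.5 [(488, 178), (491, 129), (494, 1), (497, 0), (500, 0), (503, 0), (506, 0), (509, 0), (512, 0), (515, 0), (518, 0), (521, 0), (524, 0), (527, 142), (530, 157), (533, 144), (536, 149), (539, 143), (542, 27
[... 1049 characters left out ...]
1), (568, 18), (571, 49), (574, 53), (577, 77), (580, 71), (583, 53), (586, 5)]
[(110, 20), (114, 16), (118, 21), (122, 5), (126, 0), (130, 0), (134, 0), (138, 0), (142, 3), (146, 17), (150, 16), (154, 19), (158, 17), (162, 18), (166, 13), (170, 16), (174, 3), (178, 0), (182, 0), (186, 0), (190, 0), (194, 6), (198, 26), (202, 16), (206, 19), (210, 21), (214, 22), (218, 23), (222, 10), (226, 6), (230, 6), (234, 7), (238, 4), (242, 18), (246, 20), (250, 26), (254, 22), (258, 25), (262, 17), (266, 26), (270, 18), (274, 7), (278, 4), (282, 7), (286, 6), (290, 8), (294, 14), (298, 27), (302, 20), (306, 22), (310, 13), (314, 4), (318, 3), (322, 5), (326, 3), (330, 7), (334, 5), (338, 6), (342, 3)]
```

```bash
cat > go.py <<'E'
import sys; from h import *
G={}
for n,x,y,th in (("white",523.6,-23.1,-1.5),("ivory",455.2,40.8,-15.3),("tan",504.3,-183.1,-15.8),("brown",527.2,-106.9,-1.4),
  ("c1",475.5,336.4,5.7),("c2",480.3,286.6,5.7),("c3",485.0,236.9,5.7),("c4",489.8,187.1,5.7)):
    t=np.radians(th); G[n]=(x+4.5*np.cos(t),y+4.5*np.sin(t),th+180)
def plan(frm,to):  # (x,y,z,yaw)
    dy=(to[3]-frm[3]+180)%360-180; t=np.radians(to[3]); d=np.array(to[:3])-frm[:3]
    print("yaw %.4f  tx %.4f ty %.4f tz %.4f"%(-np.radians(dy)/2,(d[0]*np.cos(t)+d[1]*np.sin(t))/75,(d[0]*np.sin(t)-d[1]*np.cos(t))/75,-d[2]/75))
s=status.observe(); cur=(*s["eef_pos"],s["orientation"][2])
print(np.round(cur,1),np.round(s["force"],1),round(s["width"],3),round(s["t"],1))
for a in sys.argv[1:]:
    n,z=a.split("@"); to=(G[n][0],G[n][1],float(z),G[n][2]); print(a,np.round(to,1)); plan(cur,to); cur=to
E
python3 go.py white@60 white@3 white@90 c1@90 c1@23 c1@90 ivory@60 ivory@90 c2@90 tan@60 tan@90 c3@90 brown@60 brown@90 c4@90
```

```text
[163.5 525.1 218.6 162.7] [0.1 0.3 0.3] 0.998 1.6
white@60 [528.1 -23.2  60.  178.5]
yaw -0.1378  tx -5.0515 ty -7.1815 tz 2.1151
white@3 [528.1 -23.2   3.  178.5]
yaw -0.0000  tx 0.0000 ty 0.0000 tz 0.7600
white@90 [528.1 -23.2  90.  178.5]
yaw -0.0000  tx 0.0000 ty 0.0000 tz -1.1600
c1@90 [480.  336.8  90.  185.7]
yaw -0.0628  tx 0.1616 ty 4.8409 tz -0.0000
c1@23 [480.  336.8  23.  185.7]
yaw -0.0000  tx -0.0000 ty 0.0000 tz 0.8933
c1@90 [480.  336.8  90.  185.7]
yaw -0.0000  tx -0.0000 ty 0.0000 tz -0.8933
ivory@60 [459.5  39.6  60.  164.7]
yaw 0.1833  tx -0.7829 ty -3.8946 tz 0.4000
ivory@90 [459.5  39.6  90.  164.7]
yaw -0.0000  tx 0.0000 ty 0.0000 tz -0.4000
c2@90 [484.8 287.   90.  185.7]
yaw -0.1833  tx -0.6625 ty 3.2494 tz -0.0000
tan@60 [ 508.6 -184.3   60.   164.2]
yaw 0.1876  tx -2.0173 ty -5.9609 tz 0.4000
tan@90 [ 508.6 -184.3   90.   164.2]
yaw -0.0000  tx 0.0000 ty 0.0000 tz -0.4000
c3@90 [489.5 237.3  90.  185.7]
yaw -0.1876  tx -0.3043 ty 5.6199 tz -0.0000
brown@60 [ 531.7 -107.    60.   178.6]
yaw 0.0620  tx -0.6750 ty -4.5763 tz 0.4000
brown@90 [ 531.7 -107.    90.   178.6]
yaw -0.0000  tx 0.0000 ty 0.0000 tz -0.4000
c4@90 [494.3 187.5  90.  185.7]
yaw -0.0620  tx 0.1064 ty 3.9576 tz -0.0000
```

```bash
python3 -m pendant '[{"yaw":-0.069,"hand":-0.1},{"yaw":-0.069,"hand":-0.1},{"tx":-0.28,"ty":-0.4,"hand":-0.1},{"tx":-0.28,"ty":-0.4,"hand":-0.1},{"tx":-0.28,"ty":-0.4,"hand":-0.1}]'
python3 -m pendant '[{"tx":-0.28,"ty":-0.4,"hand":-0.1},{"tx":-0.28,"ty":-0.4,"hand":-0.1},{"tx":-0.28,"ty":-0.4,"hand":-0.1},{"tx":-0.28,"ty":-0.4,"hand":-0.1},{"tx":-0.28,"ty":-0.4,"hand":-0.1}]'
python3 -m pendant '[{"tx":-0.28,"ty":-0.4,"hand":-0.1},{"tx":-0.28,"ty":-0.4,"hand":-0.1},{"tx":-0.28,"ty":-0.4,"hand":-0.1},{"tx":-0.28,"ty":-0.4,"hand":-0.1},{"tx":-0.28,"ty":-0.4,"hand":-0.1}]'
python3 -m pendant '[{"tx":-0.28,"ty":-0.4,"tz":0.3,"hand":-0.1},{"tx":-0.28,"ty":-0.4,"tz":0.3,"hand":-0.1},{"tx":-0.28,"ty":-0.4,"tz":0.3,"hand":-0.1},{"tx":-0.2,"ty":-0.3,"tz":0.3,"hand":-0.1},{"tz":0.3,"hand":-0.1}]'
python3 go.py white@60
```

```text
[163.5 525.1 218.6 162.7] [0.1 0.3 0.3] 0.998 1.6
white@60 [528.1 -23.2  60.  178.5]
yaw -0.1378  tx -5.0515 ty -7.1815 tz 2.1151invalid input
invalid input
invalid input
invalid input
```

```bash
python3 -m pendant '[{"tx":0,"ty":0,"tz":0,"yaw":-0.069,"hand":-0.1},{"tx":0,"ty":0,"tz":0,"yaw":-0.069,"hand":-0.1},{"tx":-0.28,"ty":-0.4,"tz":0,"yaw":0,"hand":-0.1},{"tx":-0.28,"ty":-0.4,"tz":0,"yaw":0,"hand":-0.1},{"tx":-0.28,"ty":-0.4,"tz":0,"yaw":0,"hand":-0.1}]'
```

```text
t: 2.1
eef_pos: [224.5, 432.5, 218.6]
orientation: [180.0, 0.0, 178.6]
force: [1.1, 0.1, 0.1]
width: 0.621
finger_force: 0.0
```

```bash
python3 -m pendant '[{"tx":-0.28,"ty":-0.4,"tz":0,"yaw":0,"hand":-0.1},{"tx":-0.28,"ty":-0.4,"tz":0,"yaw":0,"hand":-0.1},{"tx":-0.28,"ty":-0.4,"tz":0,"yaw":0,"hand":-0.1},{"tx":-0.28,"ty":-0.4,"tz":0,"yaw":0,"hand":-0.1},{"tx":-0.28,"ty":-0.4,"tz":0,"yaw":0,"hand":-0.1}]'
python3 -m pendant '[{"tx":-0.28,"ty":-0.4,"tz":0,"yaw":0,"hand":-0.1},{"tx":-0.28,"ty":-0.4,"tz":0,"yaw":0,"hand":-0.1},{"tx":-0.28,"ty":-0.4,"tz":0,"yaw":0,"hand":-0.1},{"tx":-0.28,"ty":-0.4,"tz":0.2,"yaw":0,"hand":-0.1},{"tx":-0.28,"ty":-0.4,"tz":0.3,"yaw":0,"hand":-0.1}]'
python3 -m pendant '[{"tx":-0.28,"ty":-0.4,"tz":0.3,"yaw":0,"hand":-0.1},{"tx":-0.28,"ty":-0.4,"tz":0.3,"yaw":0,"hand":-0.1},{"tx":-0.28,"ty":-0.4,"tz":0.3,"yaw":0,"hand":-0.1},{"tx":-0.28,"ty":-0.4,"tz":0.3,"yaw":0,"hand":-0.1},{"tx":-0.28,"ty":-0.38,"tz":0.3,"yaw":0,"hand":-0.1}]'
python3 -m pendant '[{"tx":0,"ty":0,"tz":0,"yaw":0,"hand":-0.1},{"tx":0,"ty":0,"tz":0,"yaw":0,"hand":-0.1},{"tx":0,"ty":0,"tz":0,"yaw":0,"hand":-0.1},{"tx":0,"ty":0,"tz":0,"yaw":0,"hand":-0.1},{"tx":0,"ty":0,"tz":0,"yaw":0,"hand":-0.1}]'
python3 go.py white@3
```

```text
t: 2.6
eef_pos: [325.8, 279.6, 218.8]
orientation: [180.0, 0.0, 178.5]
force: [0.2, -0.2, 0.3]
width: 0.548
finger_force: 0.0
t: 3.1
eef_pos: [427.8, 127.0, 181.7]
orientation: [180.0, 0.2, 178.5]
force: [0.3, 1.4, -0.0]
width: 0.548
finger_force: 0.0
t: 3.6
eef_pos: [528.2, -24.5, 67.7]
orientation: [-180.0, 0.0, 178.5]
force: [0.8, 0.9, -0.1]
width: 0.553
finger_force: 0.0
t: 4.1
eef_pos: [527.5, -22.2, 69.4]
orientation: [-180.0, 0.1, 178.6]
force: [-0.1, 0.2, 0.1]
width: 0.549
finger_force: 0.0
[527.5 -22.2  69.4 178.6] [-0.1  0.2  0.1] 0.549 4.1
white@3 [528.1 -23.2   3.  178.5]
yaw 0.0007  tx -0.0085 ty -0.0127 tz 0.8850
```

```bash
python3 -m pendant '[{"tx":-0.008,"ty":-0.012,"tz":0.3,"yaw":0,"hand":-0.1},{"tx":0,"ty":0,"tz":0.3,"yaw":0,"hand":-0.1},{"tx":0,"ty":0,"tz":0.2,"yaw":0,"hand":-0.1},{"tx":0,"ty":0,"tz":0.08,"yaw":0,"hand":-0.1},{"tx":0,"ty":0,"tz":0,"yaw":0,"hand":-0.1}]'
python3 -m pendant '[{"tx":0,"ty":0,"tz":0,"yaw":0,"hand":1},{"tx":0,"ty":0,"tz":0,"yaw":0,"hand":1},{"tx":0,"ty":0,"tz":0,"yaw":0,"hand":1},{"tx":0,"ty":0,"tz":0,"yaw":0,"hand":1},{"tx":0,"ty":0,"tz":0,"yaw":0,"hand":1}]'
python3 -m pendant '[{"tx":0,"ty":0,"tz":0,"yaw":0,"hand":1},{"tx":0,"ty":0,"tz":-0.2,"yaw":0,"hand":1},{"tx":0,"ty":0,"tz":-0.3,"yaw":0,"hand":1},{"tx":0,"ty":0,"tz":-0.4,"yaw":0,"hand":1},{"tx":0,"ty":0,"tz":-0.26,"yaw":0,"hand":1}]'
python3 - <<'E'
from h import *
p=imaging.read_camera("scene"); a=p["img"][150:400,150:550,::-1]; cv2.imwrite("pics/s1.png",cv2.resize(a,None,fx=2,fy=2))
E
python3 go.py c1@90
```

```text
t: 4.6
eef_pos: [527.8, -23.6, 2.3]
orientation: [180.0, -0.1, 178.5]
force: [0.2, -0.3, 0.2]
width: 0.549
finger_force: 0.0
t: 5.1
eef_pos: [528.1, -23.9, 2.8]
orientation: [-180.0, 0.0, 178.5]
force: [-0.9, -0.3, -0.3]
width: 0.17
finger_force: 0.0
t: 5.6
eef_pos: [528.5, -23.9, 92.4]
orientation: [-180.0, 0.1, 178.5]
force: [-0.5, 0.0, -0.2]
width: 0.114
finger_force: 30.0
[529.9 -24.   94.8 178.5] [2.5 0.3 2.2] 0.116 5.7
c1@90 [480.  336.8  90.  185.7]
yaw -0.0626  tx 0.1839 ty 4.8542 tz 0.0641
```

View pics/s1.png

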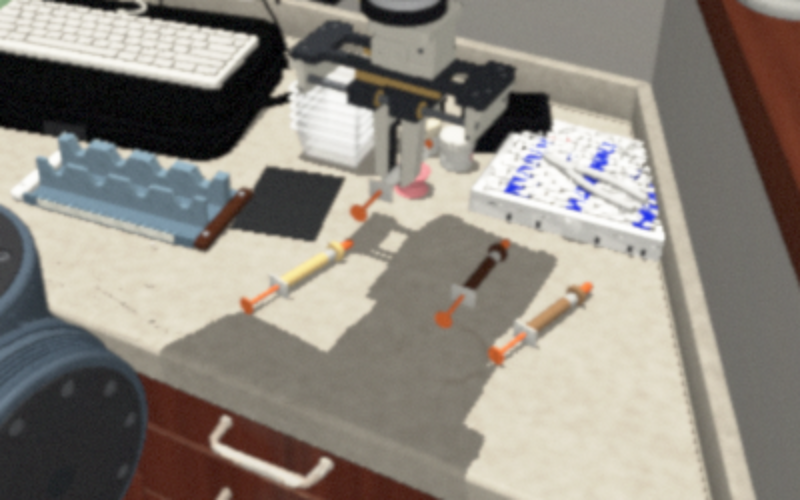

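White is held in the gripper: the disc shows at crop (360,212) and the width of 0.115 is about the barrel diameter. Next I carry it to cradle 1.

```bash
python3 -m pendant '[{"tx":0,"ty":0,"tz":0,"yaw":-0.063,"hand":1},{"tx":0.09,"ty":0.25,"tz":0,"yaw":0,"hand":1},{"tx":0.09,"ty":0.45,"tz":0,"yaw":0,"hand":1},{"tx":0,"ty":0.45,"tz":0,"yaw":0,"hand":1},{"tx":0,"ty":0.45,"tz":0,"yaw":0,"hand":1}]'
python3 -m pendant '[{"tx":0,"ty":0.45,"tz":0,"yaw":0,"hand":1},{"tx":0,"ty":0.45,"tz":0,"yaw":0,"hand":1},{"tx":0,"ty":0.45,"tz":0,"yaw":0,"hand":1},{"tx":0,"ty":0.45,"tz":0,"yaw":0,"hand":1},{"tx":0,"ty":0.45,"tz":0,"yaw":0,"hand":1}]'
python3 -m pendant '[{"tx":0,"ty":0.45,"tz":0,"yaw":0,"hand":1},{"tx":0,"ty":0.4,"tz":0,"yaw":0,"hand":1},{"tx":0,"ty":0.15,"tz":0,"yaw":0,"hand":1},{"tx":0,"ty":0,"tz":0,"yaw":0,"hand":1},{"tx":0,"ty":0,"tz":0,"yaw":0,"hand":1}]'
python3 -m pendant '[{"tx":0,"ty":0,"tz":0,"yaw":0,"hand":1},{"tx":0,"ty":0,"tz":0,"yaw":0,"hand":1},{"tx":0,"ty":0,"tz":0,"yaw":0,"hand":1},{"tx":0,"ty":0,"tz":0,"yaw":0,"hand":1},{"tx":0,"ty":0,"tz":0,"yaw":0,"hand":1}]'
python3 go.py c1@23.5
python3 - <<'E'
from h import *
p=imaging.read_camera("top"); a=p["img"][180:330,120:320,::-1]; cv2.imwrite("pics/t1.png",cv2.resize(a,None,fx=3,fy=3))
E
```

```text
t: 6.15
eef_pos: [502.2, 95.3, 90.2]
orientation: [180.0, 0.0, -174.3]
force: [0.7, -0.2, -0.2]
width: 0.114
finger_force: 30.0
t: 6.65
eef_pos: [485.3, 263.5, 90.2]
orientation: [180.0, 0.0, -174.3]
force: [-0.4, -0.4, 0.1]
width: 0.119
finger_force: 30.0
t: 7.15
eef_pos: [478.2, 335.8, 89.7]
orientation: [-180.0, -0.0, -174.3]
force: [-0.0, 0.1, 0.0]
width: 0.114
finger_force: 30.0
t: 7.65
eef_pos: [478.2, 336.6, 89.6]
orientation: [-180.0, -0.0, -174.3]
force: [-0.5, -0.1, 0.2]
width: 0.113
finger_force: 30.0
[ 478.2  336.6   89.6 -174.3] [-0.5 -0.1  0.2] 0.113 7.7
c1@23.5 [480.  336.8  23.5 185.7]
yaw 0.0003  tx -0.0233 ty 0.0016 tz 0.8817
```

View pics/t1.png

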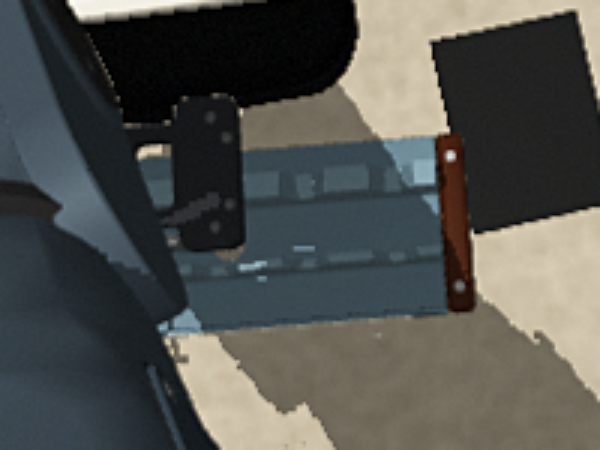

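The arm hides the cradle in this view, so I go by the numbers and watch the force on the way down.

```bash
python3 -m pendant '[{"tx":-0.023,"ty":0.002,"tz":0.2,"yaw":0,"hand":1},{"tx":0,"ty":0,"tz":0.25,"yaw":0,"hand":1},{"tx":0,"ty":0,"tz":0.2,"yaw":0,"hand":1},{"tx":0,"ty":0,"tz":0.15,"yaw":0,"hand":1},{"tx":0,"ty":0,"tz":0.08,"yaw":0,"hand":1}]'
python3 -m pendant '[{"tx":0,"ty":0,"tz":0,"yaw":0,"hand":1},{"tx":0,"ty":0,"tz":0,"yaw":0,"hand":1},{"tx":0,"ty":0,"tz":0,"yaw":0,"hand":1},{"tx":0,"ty":0,"tz":0,"yaw":0,"hand":1},{"tx":0,"ty":0,"tz":0,"yaw":0,"hand":1}]'
```

```text
t: 8.2
eef_pos: [479.4, 336.8, 22.5]
orientation: [-180.0, -0.1, -174.3]
force: [-9.6, -6.3, 38.9]
width: 0.114
finger_force: 30.0
t: 8.7
eef_pos: [480.0, 337.1, 23.8]
orientation: [180.0, 0.0, -174.3]
force: [-0.1, -0.1, -0.3]
width: 0.115
finger_force: 30.0
```

```bash
python3 -m pendant '[{"tx":0,"ty":0,"tz":0,"yaw":0,"hand":0.45},{"tx":0,"ty":0,"tz":0,"yaw":0,"hand":0.45},{"tx":0,"ty":0,"tz":0,"yaw":0,"hand":0.45},{"tx":0,"ty":0,"tz":0,"yaw":0,"hand":0.45},{"tx":0,"ty":0,"tz":-0.15,"yaw":0,"hand":0.45}]'
python3 -m pendant '[{"tx":0,"ty":0,"tz":-0.3,"yaw":0,"hand":0.45},{"tx":0,"ty":0,"tz":-0.44,"yaw":0,"hand":0.45},{"tx":0,"ty":0,"tz":0,"yaw":0.061,"hand":-0.1},{"tx":0,"ty":0,"tz":0,"yaw":0.061,"hand":-0.1},{"tx":0,"ty":0,"tz":0,"yaw":0.061,"hand":-0.1}]'
python3 go.py ivory@60
```

```text
t: 9.2
eef_pos: [479.1, 336.6, 34.1]
orientation: [-179.9, -0.1, -174.3]
force: [0.2, 0.2, 0.2]
width: 0.273
finger_force: 0.0
t: 9.7
eef_pos: [480.1, 337.2, 91.6]
orientation: [180.0, 0.0, 164.5]
force: [0.9, -0.5, -0.6]
width: 0.483
finger_force: 0.0
[480.1 337.2  91.6 164.5] [ 0.9 -0.5 -0.6] 0.483 9.7
ivory@60 [459.5  39.6  60.  164.7]
yaw -0.0019  tx -0.7825 ty -3.8990 tz 0.4211
```

```bash
python3 -m pendant '[{"tx":-0.09,"ty":-0.3,"tz":0,"yaw":0,"hand":-0.1},{"tx":-0.09,"ty":-0.45,"tz":0,"yaw":0,"hand":-0.1},{"tx":-0.09,"ty":-0.45,"tz":0,"yaw":0,"hand":-0.1},{"tx":-0.09,"ty":-0.45,"tz":0,"yaw":0,"hand":-0.1},{"tx":-0.09,"ty":-0.45,"tz":0,"yaw":0,"hand":-0.1}]'
python3 -m pendant '[{"tx":-0.09,"ty":-0.45,"tz":0,"yaw":0,"hand":-0.1},{"tx":-0.09,"ty":-0.45,"tz":0.1,"yaw":0,"hand":-0.1},{"tx":-0.09,"ty":-0.45,"tz":0.15,"yaw":0,"hand":-0.1},{"tx":-0.06,"ty":-0.3,"tz":0.15,"yaw":0,"hand":-0.1},{"tx":0,"ty":-0.15,"tz":0,"yaw":0,"hand":-0.1}]'
python3 -m pendant '[{"tx":0,"ty":0,"tz":0,"yaw":0,"hand":-0.1},{"tx":0,"ty":0,"tz":0,"yaw":0,"hand":-0.1},{"tx":0,"ty":0,"tz":0,"yaw":0,"hand":-0.1},{"tx":0,"ty":0,"tz":0,"yaw":0,"hand":-0.1},{"tx":0,"ty":0,"tz":0,"yaw":0,"hand":-0.1}]'
python3 - <<'E'
from h import *
p=imaging.read_camera("top"); a=p["img"][180:330,120:320,::-1]; cv2.imwrite("pics/t2.png",cv2.resize(a,None,fx=3,fy=3,interpolation=2))
E
python3 go.py ivory@3
```

```text
t: 10.2
eef_pos: [471.0, 175.0, 91.2]
orientation: [180.0, 0.0, 164.8]
force: [0.3, -0.1, 0.2]
width: 0.551
finger_force: 0.0
t: 10.7
eef_pos: [459.0, 37.9, 60.2]
orientation: [-180.0, -0.1, 164.7]
force: [0.8, -0.4, 0.8]
width: 0.553
finger_force: 0.0
t: 11.2
eef_pos: [459.6, 40.0, 60.6]
orientation: [180.0, 0.0, 164.8]
force: [0.2, 0.1, -0.1]
width: 0.55
finger_force: 0.0
[459.6  39.9  60.5 164.8] [-0.3  0.3  0.6] 0.552 11.2
ivory@3 [459.5  39.6   3.  164.7]
yaw 0.0010  tx -0.0006 ty -0.0039 tz 0.7664
```

View pics/t2.png

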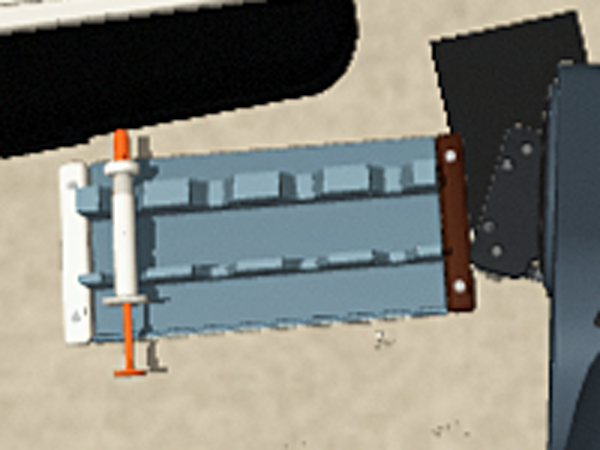

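White lies in cradle 1, with the ring behind the rear rib (122,168) and the flange in front (125,298). I check the numbers before going on.

```bash
cat > chk.py <<'E'
from m import *
import sys
from go import G
def chk(names):
    p=imaging.read_camera("top"); W=cloud(p)
    b=[np.array([to_world(p,q,30)[:2] for q in x]) for x in syr(p)]
    for n in names:
        gx,gy,th=G[n]; t=np.radians(th-180); ex=np.array([np.cos(t),np.sin(t)]); ey=np.array([-ex[1],ex[0]]); c=np.array([gx,gy])-4.5*ex
        g=np.vstack([w for w in b if abs((w.mean(0)-c)@ey)<20 and abs((w.mean(0)-c)@ex)<90])
        l=np.stack([(g-c)@ex,(g-c)@ey],1); k=np.polyfit(l[:,0],l[:,1],1)
        q=(W[...,:2]-c); lx=q@ex; ly=q@ey-k[1]
        f=lambda a,b:np.round(np.percentile(W[...,2][(lx>a)&(lx<b)&(abs(ly)<2.5)],50),1)
        print(n,"x %.1f (len %.1f) y %.1f ang %.3f"%((l[:,0].max()+l[:,0].min())/2,np.ptp(l[:,0]),k[1],k[0]),"barrel top z rear/front (36 nominal)",f(-20,-5),f(25,40))
E
sed -i 's/^s=status/if __name__=="__main__":\n  s=status/; s/^print(np.round(cur/  print(np.round(cur/; s/^for a in/  for a in/; s/^    n,z=/      n,z=/' go.py
python3 -c "from chk import *; chk(['c1'])"; python3 go.py ivory@3
```

```text
c1 x 0.1 (len 137.9) y 1.9 ang 0.002 barrel top z rear/front (36 nominal) 37.3 36.1
[459.5  39.8  60.4 164.8] [0.3 0.6 0.1] 0.553 11.3
ivory@3 [459.5  39.6   3.  164.7]
yaw 0.0009  tx -0.0006 ty -0.0019 tz 0.7658
```

```bash
python3 -m pendant '[{"tx":0,"ty":-0.004,"tz":0.3,"yaw":0,"hand":-0.1},{"tx":0,"ty":0,"tz":0.25,"yaw":0,"hand":-0.1},{"tx":0,"ty":0,"tz":0.15,"yaw":0,"hand":-0.1},{"tx":0,"ty":0,"tz":0.066,"yaw":0,"hand":-0.1},{"tx":0,"ty":0,"tz":0,"yaw":0,"hand":0.5}]'
python3 -m pendant '[{"tx":0,"ty":0,"tz":0,"yaw":0,"hand":1},{"tx":0,"ty":0,"tz":0,"yaw":0,"hand":1},{"tx":0,"ty":0,"tz":0,"yaw":0,"hand":1},{"tx":0,"ty":0,"tz":0,"yaw":0,"hand":1},{"tx":0,"ty":0,"tz":0,"yaw":0,"hand":1}]'
python3 -m pendant '[{"tx":0,"ty":0,"tz":0,"yaw":0,"hand":1},{"tx":0,"ty":0,"tz":-0.2,"yaw":0,"hand":1},{"tx":0,"ty":0,"tz":-0.3,"yaw":0,"hand":1},{"tx":0,"ty":0,"tz":-0.4,"yaw":0,"hand":1},{"tx":0,"ty":0,"tz":-0.26,"yaw":0,"hand":1}]'
python3 go.py c2@90
```

```text
t: 11.8
eef_pos: [459.3, 39.2, 2.7]
orientation: [-180.0, -0.0, 164.8]
force: [-0.2, -0.4, -0.8]
width: 0.505
finger_force: 0.0
t: 12.3
eef_pos: [459.5, 39.2, 3.1]
orientation: [180.0, 0.0, 164.8]
force: [0.1, 0.8, 2.2]
width: 0.115
finger_force: 30.0
t: 12.8
eef_pos: [459.7, 39.2, 91.5]
orientation: [180.0, 0.1, 164.8]
force: [0.8, -0.3, -0.2]
width: 0.118
finger_force: 30.0
[459.7  39.2  91.5 164.8] [ 0.8 -0.3 -0.2] 0.118 12.8
c2@90 [484.8 287.   90.  185.7]
yaw -0.1827  tx -0.6612 ty 3.2556 tz 0.0195
```

White is seated (x 0.1, y 1.9, barrel z 36–37). The seated y suggests the cradles lie about 1.5 mm further to +y than I estimated, so I add that for the rest.

```bash
python3 -m pendant '[{"tx":0,"ty":0,"tz":0,"yaw":-0.061,"hand":1},{"tx":0,"ty":0,"tz":0,"yaw":-0.061,"hand":1},{"tx":0,"ty":0,"tz":0,"yaw":-0.061,"hand":1},{"tx":-0.1,"ty":0.3,"tz":0,"yaw":0,"hand":1},{"tx":-0.1,"ty":0.4,"tz":0,"yaw":0,"hand":1}]'
python3 -m pendant '[{"tx":-0.1,"ty":0.4,"tz":0,"yaw":0,"hand":1},{"tx":-0.1,"ty":0.4,"tz":0,"yaw":0,"hand":1},{"tx":-0.1,"ty":0.4,"tz":0,"yaw":0,"hand":1},{"tx":-0.1,"ty":0.4,"tz":0,"yaw":0,"hand":1},{"tx":-0.06,"ty":0.4,"tz":0,"yaw":0,"hand":1}]'
python3 -m pendant '[{"tx":0,"ty":0.4,"tz":0,"yaw":0,"hand":1},{"tx":0,"ty":0.17,"tz":0,"yaw":0,"hand":1},{"tx":0,"ty":0,"tz":0,"yaw":0,"hand":1},{"tx":0,"ty":0,"tz":0,"yaw":0,"hand":1},{"tx":0,"ty":0,"tz":0,"yaw":0,"hand":1}]'
python3 -m pendant '[{"tx":0,"ty":0,"tz":0,"yaw":0,"hand":1},{"tx":0,"ty":0,"tz":0,"yaw":0,"hand":1},{"tx":0,"ty":0,"tz":0,"yaw":0,"hand":1},{"tx":0,"ty":0,"tz":0,"yaw":0,"hand":1},{"tx":0,"ty":0,"tz":0,"yaw":0,"hand":1}]'
python3 go.py c2@23.5
```

```text
t: 13.3
eef_pos: [469.3, 92.9, 90.0]
orientation: [-180.0, -0.0, -174.4]
force: [0.2, 0.2, -0.8]
width: 0.113
finger_force: 30.0
t: 13.8
eef_pos: [488.5, 246.9, 89.8]
orientation: [-180.0, -0.0, -174.3]
force: [-0.4, -0.5, 0.3]
width: 0.112
finger_force: 30.0
t: 14.3
eef_pos: [484.3, 287.0, 89.9]
orientation: [-180.0, -0.0, -174.3]
force: [-0.2, -0.2, -0.0]
width: 0.115
finger_force: 30.0
t: 14.8
eef_pos: [484.2, 288.1, 90.0]
orientation: [180.0, 0.0, -174.3]
force: [-0.3, 0.6, -0.3]
width: 0.113
finger_force: 30.0
[ 484.2  288.1   90.  -174.3] [-0.3  0.6 -0.3] 0.113 14.8
c2@23.5 [484.8 287.   23.5 185.7]
yaw 0.0003  tx -0.0066 ty -0.0145 tz 0.8861
```

Now a slower descent.

```bash
python3 -m pendant '[{"tx":-0.007,"ty":0.004,"tz":0.2,"yaw":0,"hand":1},{"tx":0,"ty":0,"tz":0.2,"yaw":0,"hand":1},{"tx":0,"ty":0,"tz":0.1,"yaw":0,"hand":1},{"tx":0,"ty":0,"tz":0.06,"yaw":0,"hand":1},{"tx":0,"ty":0,"tz":0.06,"yaw":0,"hand":1}]'
python3 -m pendant '[{"tx":0,"ty":0,"tz":0.06,"yaw":0,"hand":1},{"tx":0,"ty":0,"tz":0.06,"yaw":0,"hand":1},{"tx":0,"ty":0,"tz":0.06,"yaw":0,"hand":1},{"tx":0,"ty":0,"tz":0.04,"yaw":0,"hand":1},{"tx":0,"ty":0,"tz":0.03,"yaw":0,"hand":1}]'
python3 go.py c2@23.5
```

```text
t: 15.3
eef_pos: [484.6, 288.5, 42.8]
orientation: [-180.0, -0.0, -174.3]
force: [0.2, 0.1, 0.0]
width: 0.113
finger_force: 30.0
t: 15.8
eef_pos: [484.6, 288.4, 24.5]
orientation: [-180.0, -0.0, -174.3]
force: [-1.0, -5.4, 8.0]
width: 0.114
finger_force: 30.0
[ 484.6  288.4   24.5 -174.3] [-1.  -5.4  8. ] 0.114 15.8
c2@23.5 [484.8 287.   23.5 185.7]
yaw 0.0004  tx -0.0001 ty -0.0180 tz 0.0135
```

```bash
python3 -m pendant '[{"tx":0,"ty":0,"tz":0,"yaw":0,"hand":0.45},{"tx":0,"ty":0,"tz":0,"yaw":0,"hand":0.45},{"tx":0,"ty":0,"tz":0,"yaw":0,"hand":0.45},{"tx":0,"ty":0,"tz":0,"yaw":0,"hand":0.45},{"tx":0,"ty":0,"tz":-0.15,"yaw":0,"hand":0.45}]'
python3 -m pendant '[{"tx":0,"ty":0,"tz":-0.3,"yaw":0,"hand":0.45},{"tx":0,"ty":0,"tz":-0.44,"yaw":0,"hand":0.45},{"tx":0,"ty":0,"tz":0,"yaw":0.0625,"hand":-0.1},{"tx":0,"ty":0,"tz":0,"yaw":0.0625,"hand":-0.1},{"tx":0,"ty":0,"tz":0,"yaw":0.0625,"hand":-0.1}]'
python3 -m pendant '[{"tx":-0.14,"ty":-0.42,"tz":0,"yaw":0,"hand":-0.1},{"tx":-0.14,"ty":-0.42,"tz":0,"yaw":0,"hand":-0.1},{"tx":-0.14,"ty":-0.42,"tz":0,"yaw":0,"hand":-0.1},{"tx":-0.14,"ty":-0.42,"tz":0,"yaw":0,"hand":-0.1},{"tx":-0.14,"ty":-0.42,"tz":0,"yaw":0,"hand":-0.1}]'
python3 -m pendant '[{"tx":-0.14,"ty":-0.42,"tz":0,"yaw":0,"hand":-0.1},{"tx":-0.14,"ty":-0.42,"tz":0,"yaw":0,"hand":-0.1},{"tx":-0.14,"ty":-0.42,"tz":0,"yaw":0,"hand":-0.1},{"tx":-0.14,"ty":-0.42,"tz":0,"yaw":0,"hand":-0.1},{"tx":-0.14,"ty":-0.42,"tz":0,"yaw":0,"hand":-0.1}]'
python3 -m pendant '[{"tx":-0.14,"ty":-0.42,"tz":0.1,"yaw":0,"hand":-0.1},{"tx":-0.14,"ty":-0.42,"tz":0.15,"yaw":0,"hand":-0.1},{"tx":-0.14,"ty":-0.42,"tz":0.15,"yaw":0,"hand":-0.1},{"tx":-0.14,"ty":-0.42,"tz":0,"yaw":0,"hand":-0.1},{"tx":-0.06,"ty":-0.1,"tz":0,"yaw":0,"hand":-0.1}]'
python3 -m pendant '[{"tx":0,"ty":0,"tz":0,"yaw":0,"hand":-0.1},{"tx":0,"ty":0,"tz":0,"yaw":0,"hand":-0.1},{"tx":0,"ty":0,"tz":0,"yaw":0,"hand":-0.1},{"tx":0,"ty":0,"tz":0,"yaw":0,"hand":-0.1},{"tx":0,"ty":0,"tz":0,"yaw":0,"hand":-0.1}]'
python3 -c "from chk import *; chk(['c1','c2'])"; python3 go.py tan@3
```

```text
t: 16.3
eef_pos: [483.9, 288.1, 35.3]
orientation: [-180.0, -0.1, -174.3]
force: [-0.1, 0.2, -0.3]
width: 0.275
finger_force: 0.0
t: 16.8
eef_pos: [484.8, 288.6, 92.6]
orientation: [180.0, 0.1, 164.0]
force: [-0.9, -0.6, -0.7]
width: 0.48
finger_force: 0.0
t: 17.3
eef_pos: [492.5, 121.4, 92.4]
orientation: [180.0, 0.0, 164.3]
force: [1.1, -0.7, 0.0]
width: 0.55
finger_force: 0.0
t: 17.8
eef_pos: [500.4, -44.6, 92.4]
orientation: [180.0, 0.1, 164.3]
force: [0.7, -0.5, -0.4]
width: 0.552
finger_force: 0.0
t: 18.3
eef_pos: [508.9, -187.0, 62.0]
orientation: [-180.0, 0.1, 164.1]
force: [-0.2, -0.0, -0.1]
width: 0.553
finger_force: 0.0
t: 18.8
eef_pos: [508.8, -183.6, 61.5]
orientation: [180.0, 0.0, 164.3]
force: [-0.1, 0.2, -0.3]
width: 0.553
finger_force: 0.0
c1 x 0.1 (len 137.9) y 1.8 ang 0.004 barrel top z rear/front (36 nominal) 36.3 35.5
c2 x 0.4 (len 136.7) y 1.4 ang 0.004 barrel top z rear/front (36 nominal) 36.2 35.8
[ 508.8 -183.8   61.5  164.3] [-0.  -0.1  0.5] 0.548 18.9
tan@3 [ 508.6 -184.3    3.   164.2]
yaw 0.0008  tx 0.0004 ty -0.0075 tz 0.7806
```

```bash
python3 -m pendant '[{"tx":0,"ty":-0.007,"tz":0.3,"yaw":0,"hand":-0.1},{"tx":0,"ty":0,"tz":0.25,"yaw":0,"hand":-0.1},{"tx":0,"ty":0,"tz":0.15,"yaw":0,"hand":-0.1},{"tx":0,"ty":0,"tz":0.08,"yaw":0,"hand":-0.1},{"tx":0,"ty":0,"tz":0,"yaw":0,"hand":0.5}]'
python3 -m pendant '[{"tx":0,"ty":0,"tz":0,"yaw":0,"hand":1},{"tx":0,"ty":0,"tz":0,"yaw":0,"hand":1},{"tx":0,"ty":0,"tz":0,"yaw":0,"hand":1},{"tx":0,"ty":0,"tz":0,"yaw":0,"hand":1},{"tx":0,"ty":0,"tz":0,"yaw":0,"hand":1}]'
python3 -m pendant '[{"tx":0,"ty":0,"tz":0,"yaw":0,"hand":1},{"tx":0,"ty":0,"tz":-0.2,"yaw":0,"hand":1},{"tx":0,"ty":0,"tz":-0.3,"yaw":0,"hand":1},{"tx":0,"ty":0,"tz":-0.4,"yaw":0,"hand":1},{"tx":0,"ty":0,"tz":-0.26,"yaw":0,"hand":1}]'
python3 -m pendant '[{"tx":0,"ty":0,"tz":0,"yaw":-0.0625,"hand":1},{"tx":0,"ty":0,"tz":0,"yaw":-0.0625,"hand":1},{"tx":0,"ty":0,"tz":0,"yaw":-0.0625,"hand":1},{"tx":-0.1,"ty":0.3,"tz":0,"yaw":0,"hand":1},{"tx":-0.1,"ty":0.45,"tz":0,"yaw":0,"hand":1}]'
python3 go.py c3@90
```

```text
t: 19.35
eef_pos: [508.4, -184.7, 2.5]
orientation: [180.0, -0.0, 164.3]
force: [0.2, -0.0, 0.4]
width: 0.502
finger_force: 0.0
t: 19.85
eef_pos: [508.7, -184.8, 3.2]
orientation: [-180.0, 0.0, 164.3]
force: [0.3, -0.3, 1.4]
width: 0.116
finger_force: 30.0
t: 20.35
eef_pos: [509.1, -185.0, 92.7]
orientation: [-180.0, 0.1, 164.3]
force: [0.6, 0.7, -0.4]
width: 0.115
finger_force: 30.0
t: 20.85
eef_pos: [518.2, -127.8, 91.0]
orientation: [-180.0, 0.1, -174.4]
force: [0.1, 0.3, -0.5]
width: 0.114
finger_force: 30.0
[ 518.2 -127.8   91.  -174.4] [ 0.1  0.3 -0.5] 0.114 20.9
c3@90 [489.5 237.3  90.  185.7]
yaw -0.0006  tx -0.1020 ty 4.8821 tz 0.0134
```

```bash
python3 -m pendant '[{"tx":-0.1,"ty":0.45,"tz":0,"yaw":0,"hand":1},{"tx":0,"ty":0.45,"tz":0,"yaw":0,"hand":1},{"tx":0,"ty":0.45,"tz":0,"yaw":0,"hand":1},{"tx":0,"ty":0.45,"tz":0,"yaw":0,"hand":1},{"tx":0,"ty":0.45,"tz":0,"yaw":0,"hand":1}]'
python3 -m pendant '[{"tx":0,"ty":0.45,"tz":0,"yaw":0,"hand":1},{"tx":0,"ty":0.45,"tz":0,"yaw":0,"hand":1},{"tx":0,"ty":0.45,"tz":0,"yaw":0,"hand":1},{"tx":0,"ty":0.45,"tz":0,"yaw":0,"hand":1},{"tx":0,"ty":0.45,"tz":0,"yaw":0,"hand":1}]'
python3 -m pendant '[{"tx":0,"ty":0.3,"tz":0,"yaw":0,"hand":1},{"tx":0,"ty":0.1,"tz":0,"yaw":0,"hand":1},{"tx":0,"ty":0,"tz":0,"yaw":0,"hand":1},{"tx":0,"ty":0,"tz":0,"yaw":0,"hand":1},{"tx":0,"ty":0,"tz":0,"yaw":0,"hand":1}]'
python3 -m pendant '[{"tx":0,"ty":0,"tz":0,"yaw":0,"hand":1},{"tx":0,"ty":0,"tz":0,"yaw":0,"hand":1},{"tx":0,"ty":0,"tz":0,"yaw":0,"hand":1},{"tx":0,"ty":0,"tz":0,"yaw":0,"hand":1},{"tx":0,"ty":0,"tz":0,"yaw":0,"hand":1}]'
python3 go.py c3@24
```

```text
t: 21.35
eef_pos: [508.3, 42.6, 91.0]
orientation: [-180.0, 0.0, -174.3]
force: [0.2, -0.1, -0.3]
width: 0.112
finger_force: 30.0
t: 21.85
eef_pos: [491.4, 210.6, 91.0]
orientation: [180.0, 0.0, -174.3]
force: [0.4, 0.6, 0.2]
width: 0.114
finger_force: 30.0
t: 22.35
eef_pos: [488.8, 238.0, 90.1]
orientation: [-180.0, -0.0, -174.3]
force: [0.2, -0.1, 0.4]
width: 0.117
finger_force: 30.0
t: 22.85
eef_pos: [488.6, 239.0, 89.9]
orientation: [-180.0, -0.0, -174.3]
force: [0.0, -0.2, 0.6]
width: 0.116
finger_force: 30.0
[ 488.6  239.    89.9 -174.3] [ 0.  -0.2  0.6] 0.116 22.9
c3@24 [489.5 237.3  24.  185.7]
yaw 0.0004  tx -0.0092 ty -0.0237 tz 0.8789
```

Down, release, and on to brown (yaw 0.062, tx -0.675, ty about -4.6).

```bash
python3 -m pendant '[{"tx":-0.009,"ty":-0.004,"tz":0.2,"yaw":0,"hand":1},{"tx":0,"ty":0,"tz":0.2,"yaw":0,"hand":1},{"tx":0,"ty":0,"tz":0.1,"yaw":0,"hand":1},{"tx":0,"ty":0,"tz":0.06,"yaw":0,"hand":1},{"tx":0,"ty":0,"tz":0.06,"yaw":0,"hand":1}]'
python3 -m pendant '[{"tx":0,"ty":0,"tz":0.06,"yaw":0,"hand":1},{"tx":0,"ty":0,"tz":0.06,"yaw":0,"hand":1},{"tx":0,"ty":0,"tz":0.06,"yaw":0,"hand":1},{"tx":0,"ty":0,"tz":0.05,"yaw":0,"hand":1},{"tx":0,"ty":0,"tz":0.03,"yaw":0,"hand":1}]'
python3 -m pendant '[{"tx":0,"ty":0,"tz":0,"yaw":0,"hand":0.45},{"tx":0,"ty":0,"tz":0,"yaw":0,"hand":0.45},{"tx":0,"ty":0,"tz":0,"yaw":0,"hand":0.45},{"tx":0,"ty":0,"tz":0,"yaw":0,"hand":0.45},{"tx":0,"ty":0,"tz":-0.15,"yaw":0,"hand":0.45}]'
python3 -m pendant '[{"tx":0,"ty":0,"tz":-0.3,"yaw":0,"hand":0.45},{"tx":0,"ty":0,"tz":-0.44,"yaw":0,"hand":0.45},{"tx":0,"ty":0,"tz":0,"yaw":0.062,"hand":-0.1},{"tx":-0.07,"ty":-0.3,"tz":0,"yaw":0,"hand":-0.1},{"tx":-0.07,"ty":-0.42,"tz":0,"yaw":0,"hand":-0.1}]'
python3 -m pendant '[{"tx":-0.07,"ty":-0.42,"tz":0,"yaw":0,"hand":-0.1},{"tx":-0.07,"ty":-0.42,"tz":0,"yaw":0,"hand":-0.1},{"tx":-0.07,"ty":-0.42,"tz":0,"yaw":0,"hand":-0.1},{"tx":-0.07,"ty":-0.42,"tz":0,"yaw":0,"hand":-0.1},{"tx":-0.07,"ty":-0.42,"tz":0,"yaw":0,"hand":-0.1}]'
python3 -m pendant '[{"tx":-0.07,"ty":-0.42,"tz":0,"yaw":0,"hand":-0.1},{"tx":-0.07,"ty":-0.42,"tz":0.1,"yaw":0,"hand":-0.1},{"tx":-0.05,"ty":-0.42,"tz":0.15,"yaw":0,"hand":-0.1},{"tx":0,"ty":-0.42,"tz":0.15,"yaw":0,"hand":-0.1},{"tx":0,"ty":-0.1,"tz":0,"yaw":0,"hand":-0.1}]'
python3 -m pendant '[{"tx":0,"ty":0,"tz":0,"yaw":0,"hand":-0.1},{"tx":0,"ty":0,"tz":0,"yaw":0,"hand":-0.1},{"tx":0,"ty":0,"tz":0,"yaw":0,"hand":-0.1},{"tx":0,"ty":0,"tz":0,"yaw":0,"hand":-0.1},{"tx":0,"ty":0,"tz":0,"yaw":0,"hand":-0.1}]'
python3 -c "from chk import *; chk(['c1','c2','c3'])"; python3 go.py brown@3
```

```text
t: 23.35
eef_pos: [489.5, 239.0, 43.5]
orientation: [180.0, 0.0, -174.3]
force: [0.1, -0.4, -0.5]
width: 0.115
finger_force: 30.0
t: 23.85
eef_pos: [489.4, 238.4, 23.9]
orientation: [-180.0, -0.0, -174.2]
force: [-1.3, -9.7, 13.2]
width: 0.109
finger_force: 30.0
t: 24.35
eef_pos: [488.5, 238.6, 34.6]
orientation: [-180.0, -0.1, -174.3]
force: [-1.2, 0.0, 1.1]
width: 0.274
finger_force: 0.0
t: 24.85
eef_pos: [498.8, 184.9, 91.8]
orientation: [180.0, 0.1, 178.7]
force: [0.8, -0.1, 0.1]
width: 0.482
finger_force: 0.0
t: 25.35
eef_pos: [521.3, 25.3, 91.6]
orientation: [180.0, 0.1, 178.6]
force: [0.6, -0.1, -0.8]
width: 0.547
finger_force: 0.0
t: 25.85
eef_pos: [531.6, -109.5, 60.3]
orientation: [180.0, -0.1, 178.5]
force: [0.2, 0.4, 0.5]
width: 0.545
finger_force: 0.0
t: 26.35
eef_pos: [532.2, -106.6, 60.9]
orientation: [-180.0, 0.0, 178.7]
force: [0.3, 0.2, 0.1]
width: 0.55
finger_force: 0.0
c1 x 0.0 (len 138.1) y 0.6 ang -0.005 barrel top z rear/front (36 nominal) 36.3 36.1
c2 x 0.3 (len 136.6) y 0.0 ang -0.006 barrel top z rear/front (36 nominal) 35.9 36.0
c3 x -0.1 (len 136.9) y 0.6 ang -0.012 barrel top z rear/front (36 nominal) 35.8 35.3
[ 532.2 -106.8   60.8  178.7] [-0.4 -0.1  0.3] 0.55 26.4
brown@3 [ 531.7 -107.     3.   178.6]
yaw 0.0006  tx 0.0063 ty -0.0028 tz 0.7712
```

```bash
python3 -m pendant '[{"tx":0.006,"ty":-0.003,"tz":0.3,"yaw":0,"hand":-0.1},{"tx":0,"ty":0,"tz":0.25,"yaw":0,"hand":-0.1},{"tx":0,"ty":0,"tz":0.15,"yaw":0,"hand":-0.1},{"tx":0,"ty":0,"tz":0.07,"yaw":0,"hand":-0.1},{"tx":0,"ty":0,"tz":0,"yaw":0,"hand":0.5}]'
python3 -m pendant '[{"tx":0,"ty":0,"tz":0,"yaw":0,"hand":1},{"tx":0,"ty":0,"tz":0,"yaw":0,"hand":1},{"tx":0,"ty":0,"tz":0,"yaw":0,"hand":1},{"tx":0,"ty":0,"tz":0,"yaw":0,"hand":1},{"tx":0,"ty":0,"tz":0,"yaw":0,"hand":1}]'
python3 -m pendant '[{"tx":0,"ty":0,"tz":0,"yaw":0,"hand":1},{"tx":0,"ty":0,"tz":-0.2,"yaw":0,"hand":1},{"tx":0,"ty":0,"tz":-0.3,"yaw":0,"hand":1},{"tx":0,"ty":0,"tz":-0.4,"yaw":0,"hand":1},{"tx":0,"ty":0,"tz":-0.26,"yaw":0,"hand":1}]'
python3 -m pendant '[{"tx":0,"ty":0,"tz":0,"yaw":-0.062,"hand":1},{"tx":0.05,"ty":0.3,"tz":0,"yaw":0,"hand":1},{"tx":0.05,"ty":0.45,"tz":0,"yaw":0,"hand":1},{"tx":0,"ty":0.45,"tz":0,"yaw":0,"hand":1},{"tx":0,"ty":0.45,"tz":0,"yaw":0,"hand":1}]'
python3 -m pendant '[{"tx":0,"ty":0.45,"tz":0,"yaw":0,"hand":1},{"tx":0,"ty":0.45,"tz":0,"yaw":0,"hand":1},{"tx":0,"ty":0.45,"tz":0,"yaw":0,"hand":1},{"tx":0,"ty":0.45,"tz":0,"yaw":0,"hand":1},{"tx":0,"ty":0.4,"tz":0,"yaw":0,"hand":1}]'
python3 -m pendant '[{"tx":0,"ty":0.11,"tz":0,"yaw":0,"hand":1},{"tx":0,"ty":0,"tz":0,"yaw":0,"hand":1},{"tx":0,"ty":0,"tz":0,"yaw":0,"hand":1},{"tx":0,"ty":0,"tz":0,"yaw":0,"hand":1},{"tx":0,"ty":0,"tz":0,"yaw":0,"hand":1}]'
python3 -m pendant '[{"tx":0,"ty":0,"tz":0,"yaw":0,"hand":1},{"tx":0,"ty":0,"tz":0,"yaw":0,"hand":1},{"tx":0,"ty":0,"tz":0,"yaw":0,"hand":1},{"tx":0,"ty":0,"tz":0,"yaw":0,"hand":1},{"tx":0,"ty":0,"tz":0,"yaw":0,"hand":1}]'
python3 go.py c4@24
```

```text
t: 26.9
eef_pos: [531.5, -107.4, 2.7]
orientation: [180.0, -0.0, 178.6]
force: [-0.1, -0.1, -0.6]
width: 0.504
finger_force: 0.0
t: 27.4
eef_pos: [531.7, -107.5, 3.2]
orientation: [-180.0, 0.0, 178.6]
force: [0.5, -0.1, 1.4]
width: 0.114
finger_force: 30.0
t: 27.9
eef_pos: [532.1, -107.6, 92.7]
orientation: [-180.0, 0.1, 178.6]
force: [1.1, -0.4, 0.0]
width: 0.117
finger_force: 30.0
t: 28.4
eef_pos: [511.5, 16.0, 91.0]
orientation: [-180.0, 0.0, -174.3]
force: [-0.1, 0.4, -0.4]
width: 0.11
finger_force: 30.0
t: 28.9
eef_pos: [495.0, 180.6, 91.0]
orientation: [180.0, 0.0, -174.2]
force: [0.4, -0.7, -0.9]
width: 0.11
finger_force: 30.0
t: 29.4
eef_pos: [494.6, 186.3, 90.0]
orientation: [-180.0, -0.0, -174.3]
force: [-0.2, -0.7, -0.1]
width: 0.118
finger_force: 30.0
t: 29.9
eef_pos: [494.4, 187.3, 89.9]
orientation: [-180.0, -0.0, -174.3]
force: [0.2, 0.4, -0.6]
width: 0.114
finger_force: 30.0
[ 494.4  187.3   89.9 -174.3] [ 0.2  0.4 -0.6] 0.114 29.9
c4@24 [494.3 187.5  24.  185.7]
yaw 0.0004  tx 0.0018 ty 0.0037 tz 0.8790
```

```bash
python3 -m pendant '[{"tx":0,"ty":0.01,"tz":0.2,"yaw":0,"hand":1},{"tx":0,"ty":0,"tz":0.2,"yaw":0,"hand":1},{"tx":0,"ty":0,"tz":0.1,"yaw":0,"hand":1},{"tx":0,"ty":0,"tz":0.06,"yaw":0,"hand":1},{"tx":0,"ty":0,"tz":0.06,"yaw":0,"hand":1}]'
python3 -m pendant '[{"tx":0,"ty":0,"tz":0.06,"yaw":0,"hand":1},{"tx":0,"ty":0,"tz":0.06,"yaw":0,"hand":1},{"tx":0,"ty":0,"tz":0.06,"yaw":0,"hand":1},{"tx":0,"ty":0,"tz":0.05,"yaw":0,"hand":1},{"tx":0,"ty":0,"tz":0.03,"yaw":0,"hand":1}]'
python3 -m pendant '[{"tx":0,"ty":0,"tz":0,"yaw":0,"hand":0.45},{"tx":0,"ty":0,"tz":0,"yaw":0,"hand":0.45},{"tx":0,"ty":0,"tz":0,"yaw":0,"hand":0.45},{"tx":0,"ty":0,"tz":0,"yaw":0,"hand":0.45},{"tx":0,"ty":0,"tz":-0.15,"yaw":0,"hand":0.45}]'
python3 -m pendant '[{"tx":0,"ty":0,"tz":-0.3,"yaw":0,"hand":0.45},{"tx":0,"ty":0,"tz":-0.44,"yaw":0,"hand":0.45},{"tx":0,"ty":-0.3,"tz":-0.2,"yaw":0,"hand":0.45},{"tx":0,"ty":-0.42,"tz":0,"yaw":0,"hand":0.45},{"tx":0,"ty":-0.42,"tz":0,"yaw":0,"hand":0.45}]'
python3 -m pendant '[{"tx":0,"ty":-0.42,"tz":0,"yaw":0,"hand":0.45},{"tx":0,"ty":-0.42,"tz":0,"yaw":0,"hand":0.45},{"tx":0,"ty":-0.42,"tz":0,"yaw":0,"hand":0.45},{"tx":0,"ty":-0.3,"tz":0,"yaw":0,"hand":0.45},{"tx":0,"ty":0,"tz":0,"yaw":0,"hand":0.45}]'
python3 -m pendant '[{"tx":0,"ty":0,"tz":0,"yaw":0,"hand":0.45},{"tx":0,"ty":0,"tz":0,"yaw":0,"hand":0.45},{"tx":0,"ty":0,"tz":0,"yaw":0,"hand":0.45},{"tx":0,"ty":0,"tz":0,"yaw":0,"hand":0.45},{"tx":0,"ty":0,"tz":0,"yaw":0,"hand":0.45}]'
python3 -c "
from chk import *; chk(['c1','c2','c3','c4'])
p=imaging.read_camera('top'); a=p['img'][150:350,120:390,::-1]; cv2.imwrite('pics/t3.png',cv2.resize(a,None,fx=2.9,fy=2.9,interpolation=2))"
```

```text
t: 30.4
eef_pos: [494.6, 188.1, 43.4]
orientation: [180.0, 0.0, -174.3]
force: [0.1, 0.7, -0.3]
width: 0.112
finger_force: 30.0
t: 30.9
eef_pos: [494.3, 188.0, 23.6]
orientation: [-180.0, -0.0, -174.3]
force: [-1.3, -0.6, 8.9]
width: 0.113
finger_force: 30.0
t: 31.4
eef_pos: [493.6, 187.8, 34.7]
orientation: [-180.0, -0.1, -174.3]
force: [-0.5, 0.2, 0.5]
width: 0.276
finger_force: 0.0
t: 31.9
eef_pos: [503.3, 102.2, 107.2]
orientation: [180.0, 0.1, -174.2]
force: [0.4, -0.2, 0.8]
width: 0.279
finger_force: 0.0
t: 32.4
eef_pos: [515.0, -15.5, 106.5]
orientation: [-180.0, 0.1, -174.4]
force: [0.6, 0.6, 1.0]
width: 0.275
finger_force: 0.0
t: 32.9
eef_pos: [514.6, -13.0, 105.7]
orientation: [180.0, -0.0, -174.2]
force: [-0.1, 0.5, 0.4]
width: 0.275
finger_force: 0.0
c1 x 0.0 (len 138.1) y 1.3 ang 0.003 barrel top z rear/front (36 nominal) 36.8 36.2
c2 x 0.4 (len 136.7) y 1.0 ang 0.005 barrel top z rear/front (36 nominal) 36.0 35.9
c3 x 0.0 (len 137.2) y 1.3 ang 0.004 barrel top z rear/front (36 nominal) 37.1 35.0
c4 x -0.3 (len 137.3) y 1.6 ang 0.001 barrel top z rear/front (36 nominal) 36.8 36.1
```

View pics/t3.png

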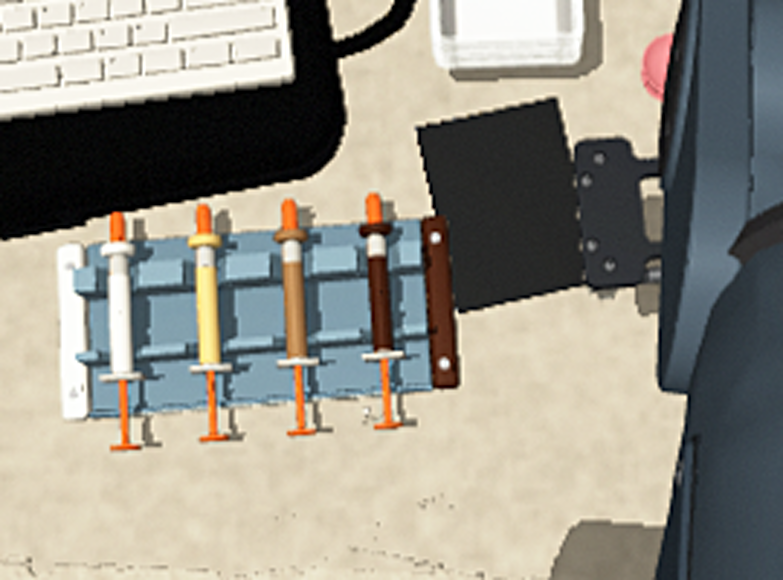

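The picture shows all four seated in order: white (120,300), ivory (207,300), tan (295,300) and brown (380,300). The dish is still standing at (657,65) and the gripper is clear.

```bash
python3 -c "from workcell import r; print(r.job_done())"
```

```text
the job is handed in; nothing more can be done
None
```

The job is handed in: white, ivory, tan and brown lie seated in cradles 1 to 4 from the white bar, each within about 2 mm and 0.01 rad of its cradle by the top camera. The dish was not touched, and about 33 s of the 96 s were used; the hand-in returned no verdict.

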